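# Put the texture-analyser probes back in their docks

## Robot

A 7-joint arm with a two-finger parallel gripper is mounted at the origin on the work surface. World frame = base frame: x ahead of the robot, y to its left, z up, the work surface at z = 0. Lengths are in m, angles in rad, forces in N, time in s.
With the tool pointing down it reaches from about 0.425 to 0.925 m from the base axis. Payload 6.8 kg.
Tool frame: the origin (TCP) lies at the very end of the fingers, on their centre line; the grasp point (between the pads) lies grasp_offset behind it (grasp_offset is the distance from the TCP to the grasp point, in m); z points along the fingers, y is the direction in which the jaws open and shut (so a half turn about z gives the same grasp; the last joint's range is limited). The gripper opens to 85 mm and grips with 20 to 120 N. Pads are 22 mm wide; open, the fingers measure 114 mm over their backs; the gripper's body (76 mm by 85 mm) begins 54 mm behind the grasp point. The pads swing forward as they close: fully open they stand 13 mm farther back than shut.
Start: joints at [1.186, 0.477, 0.022, 1.555, -0.011, 1.109, -0.083], TCP at [0.184, -0.649, 0.231] pointing down, gripper open.
Joint ranges: [-2.96, 2.96], [-0.34, 2.1], [-1.41, 1.46], [0.24, 2.44], [-1.37, 4.51], [0.17, 1.92], [-2.96, 2.96]. Speed limits (rad/s): [2.39, 2.39, 3.14, 3.14, 3.14, 3.14, 3.14].

## Interface

Orientations are given as a unit quaternion [w, x, y, z].
In Python, from station import * gives the robot as it stands.
- The arm moves only by the shell command python3 -m handwheel 'ROWS' [FORCE]. ROWS is JSON, one flat list of numbers, 7 for each row, row after row: the shift along the world's x, y, z in cm, then the turn, a rotation vector about the world's x, y, z in degrees, then the opening, from 0 (shut) to 1 (fully open). In form: [tx, ty, tz, ax, ay, az, fingers, tx, ty, tz, ax, ay, az, fingers, ...]. A call has 1 to 8 rows; each row is the pose to reach, as a shift and turn from the pose measured when the call began; what a row does not reach only later rows make up. A row lasts 1/12 s, in which the tool goes at most 41.7 mm and 7.16 degrees, less where a joint would pass 70% of its speed; a pose out of reach is approached as far as the arm can. A call with a gripper value outside its range is refused whole. The fingers move at their own pace and stop on an object; FORCE is the grip in N (left out, the last holds). Time passes only in rows, so rows that repeat a pose let the fingers close. It gives the time, the measured TCP pose, the force and the opening at its end, in the units of the state.
- get_obs(): the state, without advancing time (a new reading comes with each control period).
- read_camera(name): name is "scene" or "top" or "wrist"; returns the picture (420x560x3 uint8, red, green, blue); there is no depth.
- camera_info(name): a dict with "fx", "fy", "cx", "cy" (pixels), "k1" (the pictures are not rectified: a ray, as slopes to the right and down, at radius r is drawn at 1 + k1 r^2 times it, then the intrinsics apply), "R" (3x3) and "t" (3): a world point X has camera coordinates R X + t; the wrist camera has in their place "mount" (4x4, takes a point from camera to tool coordinates, whose origin is the TCP and whose axes are the flange's). Camera axes: x right, y down, z forward; pixel columns grow to the right and rows downward; lengths in m; the calibration is good to about 2 mm. A picture is of the moment at which its call begins: read the wrist's pose just before it. camera_info takes no time and is no camera call.
- hand_in(): hands the job in, once; it reports no verdict.
The state is a dict: "t": time; "q": joint angles; "joint_vel": joint speeds; "joint_torque": joint torques, N m; "eef_pos": TCP position; "tool_rot": TCP orientation; "contact_force": force on the tool from outside, world axes, zero at the start; "torque": the same for the moment, N m; "gripper_width": opening from 0.0 (shut) to 1.0 (fully open).
Only numpy, scipy, OpenCV 4.12 (cv2) and the standard library are available. Lean on these libraries where they do the work, as an engineer would, in place of code of your own. Each camera call takes 0.05 s, during which the arm holds its last target. There are 200 camera calls.

## Task

The four steel probes of the meat-texture analyser stand about among their white storage docks. Put each probe back in the dock whose recess has the shape and size of its head, upright, flat on the floor of the recess and lined up with its sides, and let go of it. Leave the small amber vial and the little white jar where they stand.

Things in the scene. Friction and masses are not known exactly. Their poses are not given: they have to be found in the camera images.
- disc_probe_mid (a point): Disc probe: big round head, 60 mm diameter. Stands upright on its head: a 10 mm thick head with a flat-sided coupling above it, 28 mm along the probe's x by 14 mm along its y by 60 mm tall, centred on the head (grip the coupling across its 14 mm); 70 mm tall in all, of plain steel, 90 to 270 g. This point is the probe's centre, half-way up (35 mm above its underside); z up.
- button_probe_mid (a point): Button probe: small round head, 32 mm diameter. Stands upright on its head: a 10 mm thick head with a flat-sided coupling above it, 28 mm along the probe's x by 14 mm along its y by 60 mm tall, centred on the head (grip the coupling across its 14 mm); 70 mm tall in all, of plain steel, 90 to 270 g. This point is the probe's centre, half-way up (35 mm above its underside); z up.
- square_probe_mid (a point): Square probe: square head, 42 x 42 mm, sides along x and y. Stands upright on its head: a 10 mm thick head with a flat-sided coupling above it, 28 mm along the probe's x by 14 mm along its y by 60 mm tall, centred on the head (grip the coupling across its 14 mm); 70 mm tall in all, of plain steel, 90 to 270 g. This point is the probe's centre, half-way up (35 mm above its underside); z up.
- bar_probe_mid (a point): Bar probe: long narrow head, 66 mm along x by 24 mm along y. Stands upright on its head: a 10 mm thick head with a flat-sided coupling above it, 28 mm along the probe's x by 14 mm along its y by 60 mm tall, centred on the head (grip the coupling across its 14 mm); 70 mm tall in all, of plain steel, 90 to 270 g. This point is the probe's centre, half-way up (35 mm above its underside); z up.
- disc_dock: Disc dock. White plastic block, 92 x 92 mm and 15 mm tall, fixed to the table, with one recess in the middle of its top, 10 mm deep (recess floor 5 mm above the table), lined with thin dark rubber, its rim bevelled 3 mm. Origin: centre of the block's underside, at table height; z up, x and y along the block's sides. Big round recess, 76 mm diameter: home of the disc probe.
- button_dock: Button dock. White plastic block, 92 x 92 mm and 15 mm tall, fixed to the table, with one recess in the middle of its top, 10 mm deep (recess floor 5 mm above the table), lined with thin dark rubber, its rim bevelled 3 mm. Origin: centre of the block's underside, at table height; z up, x and y along the block's sides. Small round recess, 48 mm diameter: home of the button probe.
- square_dock: Square dock. White plastic block, 92 x 92 mm and 15 mm tall, fixed to the table, with one recess in the middle of its top, 10 mm deep (recess floor 5 mm above the table), lined with thin dark rubber, its rim bevelled 3 mm. Origin: centre of the block's underside, at table height; z up, x and y along the block's sides. Square recess, 56 x 56 mm, sides along x and y: home of the square probe.
- bar_dock: Bar dock. White plastic block, 92 x 92 mm and 15 mm tall, fixed to the table, with one recess in the middle of its top, 10 mm deep (recess floor 5 mm above the table), lined with thin dark rubber, its rim bevelled 3 mm. Origin: centre of the block's underside, at table height; z up, x and y along the block's sides. Long recess, 82 mm along x by 38 mm along y: home of the bar probe.
- vial_mid (a point): Small amber glass vial with a white cap, upright, 28 mm diameter, 48 mm tall; centre, half-way up. Not to be moved.
- jar_mid (a point): Little white jar with a grey lid, upright, 34 mm diameter, 36 mm tall; centre, half-way up. Not to be moved.
Mind the look-alikes: they are no part of the job. Leave any blue or purple look-alike of the part that bears bar_probe_mid alone.

How it is judged:
At the end, for the whole second after the job is handed in: Each probe is released and at rest (under 20 mm/s) in its own dock: within 12 mm of the dock's centre, its centre at most 44 mm above the dock's underside, tilt under 0.1 rad; square and bar within 0.35 rad of their recess's sides. Vial and jar not moved over 30 mm (horizontal distance between disc_probe_mid and disc_dock below 0.012 m and z of disc_probe_mid in the frame of disc_dock below 0.044 m and angle between each of disc_probe_mid, button_probe_mid, square_probe_mid, bar_probe_mid's own z axis and vertical below 0.1 rad and linear speed of each of disc_probe, button_probe, square_probe, bar_probe below 0.02 m/s and horizontal distance between button_probe_mid and button_dock below 0.012 m and z of button_probe_mid in the frame of button_dock below 0.044 m and horizontal distance between square_probe_mid and square_dock below 0.012 m and z of square_probe_mid in the frame of square_dock below 0.044 m and (angle between the x axis of square_probe_mid and the x axis of square_dock, either way round below 0.35 rad or angle between the x axis of square_probe_mid and the y axis of square_dock, either way round below 0.35 rad) and horizontal distance between bar_probe_mid and bar_dock below 0.012 m and z of bar_probe_mid in the frame of bar_dock below 0.044 m and angle between the x axis of bar_probe_mid and the x axis of bar_dock, either way round below 0.35 rad); the robot touches nothing.
It fails at once if the amber vial is moved by more than 30 mm (distance of vial_mid from where it was at the start of the episode above 0.03 m).
It fails at once if the white jar is moved by more than 30 mm (distance of jar_mid from where it was at the start of the episode above 0.03 m).
It also fails if it takes over 120 s, if anything falls off the work surface, if the arm or the gripper's body presses on something with over 40 N, if the wrist force passes 120 N, or if a joint passes its speed limit or range.

## Working session

There is one attempt and no reset: what is moved stays moved. The work goes in short steps, Python scripts to look and compute and a shell command to move; the robot and the scene stay as the last step left them, time stands still between calls to the robot, and variables do not carry over. Pictures are saved under pics/ and viewed, on a budget of 14 in all, crops included, one or two more only if the job needs it, and the job is handed in when it is done.

```bash
mkdir -p pics; ls
python3 - <<'E'
from station import *
import cv2
o=get_obs(); print({k:np.round(v,3).tolist() if not isinstance(v,float) else v for k,v in o.items()} if 'np' in globals() else o)
for n in("scene","top","wrist"):
    print(n,camera_info(n))
for n in("scene","top"):
    cv2.imwrite(f"pics/{n}0.png",read_camera(n)[:,:,::-1])
E
```

```text
pics
{'t': 0.0, 'q': array([ 1.1858793 ,  0.4778043 ,  0.02234353,  1.55646174, -0.01151284,
        1.10928233, -0.08310846]), 'joint_vel': array([ 0.00087446, -0.00046491, -0.00055196,  0.00047903, -0.00087753,
       -0.0001832 ,  0.0010917 ]), 'joint_torque': array([ 1.73452790e-04, -5.96455872e+01,  1.60830840e+00, -2.81193709e+01,
        1.24768488e-02,  9.39875812e-03,  9.05723027e-06]), 'eef_pos': array([ 0.184299  , -0.64873608,  0.23031862]), 'tool_rot': array([-8.94170050e-04,  9.90436138e-01,  1.37968915e-01, -1.88379415e-04]), 'contact_force': array([ 1.11147995,  0.60157814, -0.14645621]), 'torque': array([ 0.00152556, -0.01936132,  0.01748214]), 'gripper_width': 0.9981172957589459}
scene {'fx': 388.71004194131064, 'fy': 388.71004194131064, 'cx': 280.1207999791785, 'cy': 217.06689179068346, 'k1': 0.02297245866726547, 'R': array([[-0.51665901,  0.85618941,  0.00177721],
       [ 0.73414631,  0.44407948, -0.51363665],
       [-0.44055948, -0.26407027, -0.85800596]]), 't': array([ 0.28136918, -0.34528065,  0.99724089])}
top {'fx': 410.6476735403886, 'fy': 410.6476735403886, 'cx': 278.6026900468536, 'cy': 210.03002527272872, 'k1': -0.06997539664669238, 'R': array([[ 0.00972439, -0.99971899, -0.02161901],
       [-0.98410437, -0.00573408, -0.17749845],
       [ 0.17732461,  0.02300143, -0.98388359]]), 't': array([-2.69865429e-04,  5.04199097e-01,  6.91721530e-01])}
wrist {'fx': 352.2110301970385, 'fy': 352.2110301970385, 'cx': 280.9048535319007, 'cy': 203.74931806257948, 'k1': -0.005033819841611442, 'mount': array([[-2.34348663e-04, -9.54335109e-01, -2.98738086e-01,
         7.58402240e-02],
       [ 9.99999938e-01, -3.02342995e-04,  1.81389280e-04,
        -1.00534663e-03],
       [-2.63427526e-04, -2.98738025e-01,  9.54335121e-01,
        -1.42670928e-01],
       [ 0.00000000e+00,  0.00000000e+00,  0.00000000e+00,
         1.00000000e+00]])}
```

View pics/scene0.png

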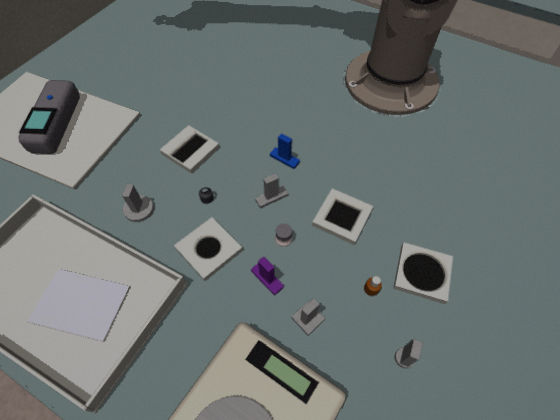

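View pics/top0.png

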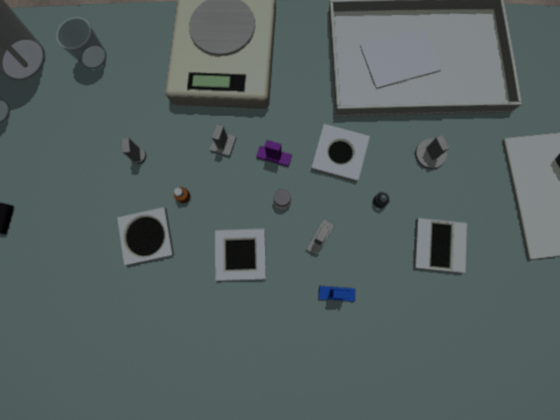

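Run:
```python
import station; print([n for n in dir(station) if not n.startswith('__')]); print(getattr(station,'grasp_offset',None))
```

```text
['PlanningError', 'camera_info', 'get_obs', 'grasp_offset', 'hand_in', 'read_camera']
0.0187
```

The scene picture shows the four docks, four grey probes, and blue and purple bar look-alikes. The top picture gives these pixel positions:
- **Docks:** disc (145,237), square (240,255), button (341,153), bar (441,246).
- **Probes:** button (135,152), square (222,142), bar (319,237), disc (433,152).
- **Not to be moved:** vial (181,194), jar (282,198). The black weight is at (381,200), purple at (275,155) and blue at (337,294).

Next I'll measure from the top view.

```bash
cat > h.py <<'E'
from station import *
import numpy as np, cv2
from scipy.spatial.transform import Rotation as Ro
def wristpose():
    o=get_obs(); q=o["tool_rot"]; R=Ro.from_quat([q[1],q[2],q[3],q[0]]).as_matrix()
    return R,o["eef_pos"]
def ext(name,wp=None):
    c=camera_info(name)
    if name=="wrist":
        T=np.eye(4); T[:3,:3],T[:3,3]=wp; T=T@c["mount"]; return c,T[:3,:3],T[:3,3]
    return c,c["R"].T,-c["R"].T@c["t"]
def cast(name,px,z,wp=None):
    c,R,C=ext(name,wp); px=np.atleast_2d(np.asarray(px,float))
    d=(px-[c["cx"],c["cy"]])/[c["fx"],c["fy"]]; u=d.copy()
    for _ in range(8): u=d/(1+c["k1"]*(u**2).sum(1,keepdims=True))
    r=np.c_[u,np.ones(len(u))]@R.T
    return (C+r*((z-C[2])/r[:,2])[:,None])[:,:2]
def proj(name,X,wp=None):
    c,R,C=ext(name,wp); p=(np.atleast_2d(X)-C)@R; u=p[:,:2]/p[:,2:]
    u=u*(1+c["k1"]*(u**2).sum(1,keepdims=True)); return u*[c["fx"],c["fy"]]+[c["cx"],c["cy"]]
def rect(pts):
    # min-area rectangle in mm: centre (m), sides (mm), angle of long side (deg, world)
    (cx,cy),(w,h),a=cv2.minAreaRect((pts*1000).astype(np.float32))
    if w<h: w,h,a=h,w,a+90
    return np.round([cx/1000,cy/1000],4),np.round([w,h],1),round((a+90)%180-90,1)
E
python3 - <<'E'
from h import *
im=cv2.imread("pics/top0.png"); hsv=cv2.cvtColor(im,cv2.COLOR_BGR2HSV)
P=dict(disc=(433,152),button=(135,152),square=(222,142),bar=(319,237))
D=dict(disc=(145,237),button=(341,153),square=(240,255),bar=(441,246))
out=[]
for k,(x,y) in D.items():
    w=(cv2.inRange(hsv,(0,0,150),(180,60,255)))
    cs,_=cv2.findContours(w,cv2.RETR_EXTERNAL,cv2.CHAIN_APPROX_NONE)
    c=[c for c in cs if cv2.pointPolygonTest(c,(x,y),False)>0][0][:,0]
    g=(hsv[:,:,2]<70).astype(np.uint8)
    cs,_=cv2.findContours(g,cv2.RETR_EXTERNAL,cv2.CHAIN_APPROX_NONE)
    d=[c for c in cs if cv2.pointPolygonTest(c,(x,y),False)>0][0][:,0]
    print(k,"block",rect(cast("top",c,.015)),"recess",rect(cast("top",d,.010)))
for k,(x,y) in P.items(): print(k,"approx",cast("top",(x,y),.04).round(3))
for n,v,z in(("vial",(180,190),.048),("jar",(282,196),.036),("weight",(381,200),.02)): print(n,cast("top",v,z).round(3))
for x,y in list(P.values())+list(D.values()):
    s=im[y-25:y+25,x-33:x+33]; out.append(cv2.resize(s,(198,150),interpolation=cv2.INTER_CUBIC))
cv2.imwrite("pics/m1.png",np.vstack([np.hstack(out[:4]),np.hstack(out[4:])]))
E
```

```text
Traceback (most recent call last):
IndexError: list index out of range
```

Run:
```python
from h import *
im=cv2.imread("pics/top0.png"); hsv=cv2.cvtColor(im,cv2.COLOR_BGR2HSV)
P=dict(disc=(433,152),button=(135,152),square=(222,142),bar=(319,237))
D=dict(disc=(145,237),button=(341,153),square=(240,255),bar=(441,246))
out=[]
print("table",hsv[230,200],"block",hsv[215,130],hsv[255,215],"coupl",hsv[150,435], hsv[142,222])
def at(m,p,r=6):
    cs,_=cv2.findContours(m,cv2.RETR_EXTERNAL,cv2.CHAIN_APPROX_NONE)
    return max(cs,key=lambda c:(cv2.pointPolygonTest(c,p,True)>-r)*cv2.contourArea(c))[:,0]
w=cv2.inRange(hsv,(0,0,125),(180,45,255)); g=cv2.inRange(hsv,(0,0,0),(180,255,60))
s=cv2.inRange(hsv,(0,0,0),(180,22,255))
for k,p in D.items():
    print(k,"block",rect(cast("top",at(w,p),.015)),"recess",rect(cast("top",at(g,p),.010)))
for k,p in P.items(): print(k,"approx",cast("top",p,.04).round(3),"mask",rect(cast("top",at(s,p),.01)))
for n,v,z in(("vial",(180,190),.048),("jar",(282,196),.036),("weight",(381,200),.02)): print(n,cast("top",v,z).round(3))
for x,y in list(P.values())+list(D.values()):
    s=im[y-25:y+25,x-33:x+33]; out.append(cv2.resize(s,(198,150),interpolation=cv2.INTER_CUBIC))
cv2.imwrite("pics/m1.png",np.vstack([np.hstack(out[:4]),np.hstack(out[4:])]))
```

```text
table [88 39 98] block [ 98  15 134] [100  24 129] coupl [90  8 34] [100  25  31]
disc block (array([0.4597, 0.2572]), array([90.6, 90. ]), 12.8) recess (array([0.4596, 0.2575]), array([72.7, 71.5]), 3.3)
button block (array([ 0.6255, -0.1133]), array([91.4, 90.6]), 74.4) recess (array([ 0.6256, -0.1134]), array([44.1, 44.1]), -44.4)
square block (array([0.4274, 0.0755]), array([91.1, 90.8]), 2.0) recess (array([0.4273, 0.0748]), array([54.1, 53.7]), 2.6)
bar block (array([ 0.4018, -0.3021]), array([1.9, 0. ]), -90.0) recess (array([ 0.4465, -0.2971]), array([79.8, 35.6]), -5.5)
disc approx [[ 0.616 -0.282]] mask (array([ 0.6253, -0.2928]), array([68.7, 60.1]), -75.0)
button approx [[0.615 0.276]] mask (array([0.6286, 0.2942]), array([64.8, 29.2]), 49.6)
square approx [[0.634 0.111]] mask (array([0.6497, 0.1154]), array([57.1, 46.2]), -16.0)
bar approx [[ 0.457 -0.069]] mask (array([ 0.4599, -0.0725]), array([66.8, 24.4]), -29.9)
vial [[0.54  0.183]]
jar [[ 0.532 -0.002]]
weight [[ 0.529 -0.186]]
```

View pics/m1.png

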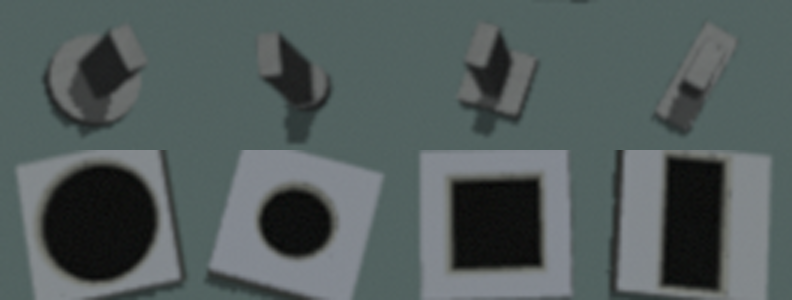

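The montage shows all four dock recesses cleanly, and their block and recess fits agree to 1 mm. The coupling tops show as light faces: disc top near (442,142), button (126,145), square (218,133), with the bar's over its head. I'll work out the coupling poses and the first move.

Run:
```python
from h import *
P=dict(disc=(433,152),button=(135,152),square=(222,142))
Q=dict(disc=[(108,33),(130,24),(146,60),(125,68)],button=[(60,35),(81,33),(85,72),(62,75)],square=[(82,25),(104,28),(91,69),(70,66)])
for k,(x,y) in P.items():
    print(k,rect(cast("top",np.array(Q[k])/3+[x-33,y-25],.07)))
print("disc head",cast("top",(431.7,153),.01))
```

```text
disc (array([ 0.6249, -0.2899]), array([24., 15.]), 21.9)
button (array([0.6188, 0.2819]), array([25.9, 14.3]), 7.8)
square (array([0.6412, 0.114 ]), array([28. , 13.6]), -13.3)
disc head [[ 0.62441504 -0.29085864]]
```

```bash
python3 -m handwheel '[44,36,0,0,0,6,1, 44,36,0,0,0,6,1, 44,36,0,0,0,6,1, 44,36,0,0,0,6,1, 44,36,0,0,0,6,1, 44,36,0,0,0,6,1, 44,36,0,0,0,6,1, 44,36,0,0,0,6,1]' 60
```

```text
t: 0.77
eef_pos: [0.4433, -0.4364, 0.2305]
tool_rot: [-0.001, 0.982, 0.19, -0.0]
contact_force: [0.3, -0.1, 0.5]
gripper_width: 1.004
```

```bash
python3 -m handwheel '[18.1,14.6,-2,0,0,0,1, 18.1,14.6,-2,0,0,0,1, 18.1,14.6,-2,0,0,0,1, 18.1,14.6,-2,0,0,0,1, 18.1,14.6,-2,0,0,0,1, 18.1,14.6,-2,0,0,0,1, 18.1,14.6,-2,0,0,0,1, 18.1,14.6,-2,0,0,0,1]'
cat >> h.py <<'E'
def wpic(fn,scale=1.4):
    wp=wristpose(); im=cv2.cvtColor(read_camera("wrist"),cv2.COLOR_RGB2BGR)
    cv2.imwrite(fn,im); return im,wp
def yaw(R): return np.degrees(np.arctan2(R[1,1],R[0,1]))%180  # jaw axis
E
python3 - <<'E'
from h import *
import pickle
im,wp=wpic("pics/w1.png"); pickle.dump(wp,open("w1.p","wb"))
print(wp[1].round(4),yaw(wp[0]), proj("wrist",[[.625,-.290,.07],[.625,-.290,.01]],wp))
E
```

```text
t: 1.43
eef_pos: [0.6254, -0.2877, 0.2094]
tool_rot: [-0.002, 0.981, 0.192, -0.001]
contact_force: [-0.4, -0.3, -0.5]
gripper_width: 1.0
[ 0.6254 -0.2877  0.2094] 112.09882749419808 [[285.15751678 190.75680946]
 [284.68381926 174.75995836]]
```

View pics/w1.png

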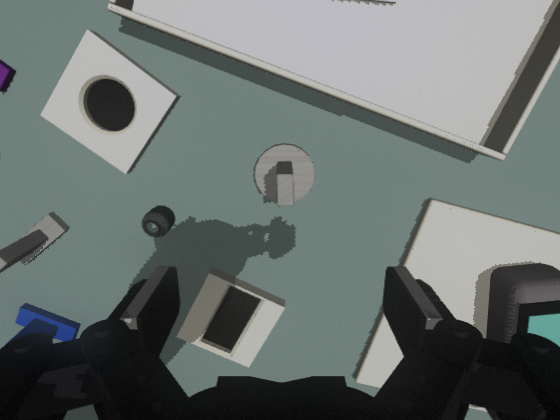

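The wrist view shows the disc head at (284,174) and the coupling top at (286,188), within 3 px of the prediction and aligned with the jaws. Going down to grip.

```bash
python3 -m handwheel '[0,-0.2,-17.6,0,0,0,1, 0,-0.2,-17.6,0,0,0,1, 0,-0.2,-17.6,0,0,0,1, 0,-0.2,-17.6,0,0,0,1, 0,-0.2,-17.6,0,0,0,1, 0,-0.2,-17.6,0,0,0,0.5, 0,-0.2,-17.6,0,0,0,0, 0,-0.2,-17.6,0,0,0,0]' 60
python3 -m handwheel '[0,0,0,0,0,0,0, 0,0,0,0,0,0,0, 0,0,0,0,0,0,0, 0,0,0,0,0,0,0, 0,0,0,0,0,0,0, 0,0,0,0,0,0,0, 0,0,0,0,0,0,0, 0,0,0,0,0,0,0]'
```

```text
t: 2.15
eef_pos: [0.6258, -0.2936, 0.037]
tool_rot: [0.0, 0.982, 0.19, 0.001]
contact_force: [0.1, -0.6, 0.3]
gripper_width: 0.606
t: 2.82
eef_pos: [0.6274, -0.2942, 0.0395]
tool_rot: [0.001, 0.982, 0.19, 0.002]
contact_force: [-1.7, 1.4, 8.5]
gripper_width: 0.151
```

```bash
python3 -m handwheel '[0,0,12,0,0,0,0, 0,0,12,0,0,0,0, 0,0,12,0,0,0,0, 0,0,12,0,0,0,0, -16.7,55.1,12,0,0,0,0, -16.7,55.1,12,0,0,0,0, -16.7,55.1,12,0,0,0,0, -16.7,55.1,12,0,0,0,0]'
python3 - <<'E'
from h import *
for _ in range(4):
    o=get_obs(); print(o["t"],o["eef_pos"].round(4),o["gripper_width"],o["contact_force"].round(1))
    read_camera("top")
E
```

```text
t: 3.48
eef_pos: [0.578, -0.1331, 0.1595]
tool_rot: [0.001, 0.982, 0.189, 0.002]
contact_force: [1.7, 0.9, -1.7]
gripper_width: 0.154
3.4833 [ 0.578  -0.1331  0.1595] 0.1540297795047817 [ 1.7  0.9 -1.7]
3.5333 [ 0.576  -0.1219  0.1593] 0.15489530861064585 [-5.3  7.9 -2.9]
3.5833 [ 0.5775 -0.1254  0.1595] 0.15308162617343635 [ 0.8 -0.3 -1.2]
3.6333 [ 0.5785 -0.1299  0.1598] 0.15174312217000865 [ 0.7 -1.  -1.4]
```

```bash
python3 -m handwheel '[-11.8,38.6,0,0,0,0,0, -11.8,38.6,0,0,0,0,0, -11.8,38.6,0,0,0,0,0, -11.8,38.6,0,0,0,0,0, -11.8,38.6,0,0,0,0,0, -11.8,38.6,0,0,0,0,0, -11.8,38.6,0,0,0,0,0, -11.8,38.6,0,0,0,0,0]'
```

```text
t: 4.35
eef_pos: [0.4825, 0.1843, 0.16]
tool_rot: [0.002, 0.982, 0.19, 0.003]
contact_force: [0.5, 0.4, -1.7]
gripper_width: 0.153
```

```bash
python3 -m handwheel '[-2.2,7.3,0,0,0,0,0, -2.2,7.3,0,0,0,0,0, -2.2,7.3,-5,0,0,0,0, -2.2,7.3,-5,0,0,0,0, -2.2,7.3,-5,0,0,0,0, -2.2,7.3,-5,0,0,0,0, -2.2,7.3,-5,0,0,0,0]'
python3 - <<'E'
from h import *
import pickle
im,wp=wpic("pics/w2.png"); pickle.dump(wp,open("w2.p","wb"))
print(wp[1].round(4),yaw(wp[0]), proj("wrist",[[.460,.257,.015]],wp))
E
```

```text
t: 4.93
eef_pos: [0.4623, 0.2563, 0.1112]
tool_rot: [0.002, 0.982, 0.188, 0.004]
contact_force: [-0.5, 0.1, -1.6]
gripper_width: 0.149
[0.4623 0.2563 0.1112] 111.67566480454768 [[279.64690032 208.76741006]]
```

View pics/w2.png

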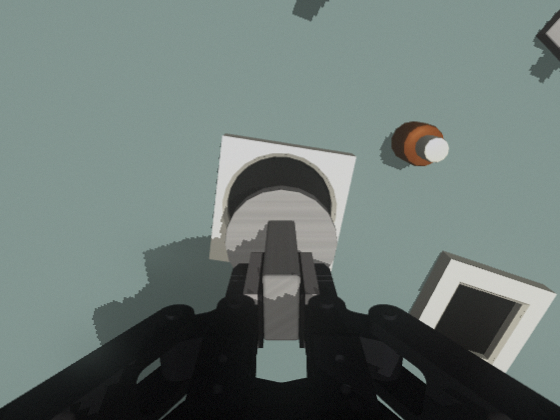

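The wrist view shows the disc head held upright at about (281,240) over the round recess at (280,209); the vial is clear at (422,145).

Run:
```python
from h import *
import pickle
wp=pickle.load(open("w2.p","rb"))
for h in(.075,.082): print(cast("wrist",[(226,235),(337,235),(281,187)],h,wp).round(4), proj("wrist",[.4623,.2563,h],wp))
```

```text
[[0.4531 0.2859]
 [0.4754 0.2294]
 [0.4893 0.2679]] [[282.52543964 238.86518435]]
[[0.4561 0.2859]
 [0.4776 0.2316]
 [0.4909 0.2686]] [[282.64700148 243.9748512 ]]
```

```bash
python3 -m handwheel '[-0.2,0.1,-3,0,0,0,0, -0.2,0.1,-5,0,0,0,0, -0.2,0.1,-6.4,0,0,0,0, -0.2,0.1,-6.6,0,0,0,0, -0.2,0.1,-6.6,0,0,0,0, -0.2,0.1,-6.6,0,0,0,0]'
```

```text
t: 5.48
eef_pos: [0.4614, 0.2579, 0.0468]
tool_rot: [0.001, 0.982, 0.188, 0.005]
contact_force: [-0.2, 0.5, -0.9]
gripper_width: 0.149
```

```bash
python3 -m handwheel '[-0.1,-0.1,-0.3,0,0,0,0, -0.1,-0.1,-0.3,0,0,0,0, -0.1,-0.1,-0.3,0,0,0,0.3, -0.1,-0.1,-0.3,0,0,0,0.6, -0.1,-0.1,-0.3,0,0,0,0.8, -0.1,-0.1,-0.3,0,0,0,0.8, -0.1,-0.1,-0.3,0,0,0,0.8, -0.1,-0.1,-0.3,0,0,0,0.8]'
```

```text
t: 6.15
eef_pos: [0.4604, 0.2569, 0.0438]
tool_rot: [0.001, 0.982, 0.188, 0.005]
contact_force: [-0.4, 0.3, 0.7]
gripper_width: 0.802
```

```bash
python3 -m handwheel '[0,0,4,0,0,0,0.8, 0,0,8,0,0,0,0.8, 0,0,12,0,0,0,1, 15.8,2.5,15.6,0,0,-14,1, 15.8,2.5,15.6,0,0,-14,1, 15.8,2.5,15.6,0,0,-14,1, 15.8,2.5,15.6,0,0,-14,1, 15.8,2.5,15.6,0,0,-14,1]'
python3 -m handwheel '[0,0,0,0,0,0,1,0,0,0,0,0,0,1]'
python3 - <<'E'
from h import *
import pickle
im,wp=wpic("pics/w3.png"); pickle.dump(wp,open("w3.p","wb"))
print(wp[1].round(4),yaw(wp[0]), proj("wrist",[[.619,.282,.07],[.619,.282,.01]],wp))
E
```

```text
t: 6.82
eef_pos: [0.6259, 0.2816, 0.2015]
tool_rot: [0.001, 0.998, 0.065, 0.009]
contact_force: [0.3, -0.7, 1.1]
gripper_width: 1.002
t: 6.98
eef_pos: [0.6264, 0.2812, 0.201]
tool_rot: [0.001, 0.998, 0.064, 0.009]
contact_force: [0.4, 0.5, -0.1]
gripper_width: 1.0
[0.6264 0.2812 0.201 ] 97.36138192215682 [[279.3405118  203.24008701]
 [279.37955321 185.98072555]]
```

View pics/w3.png

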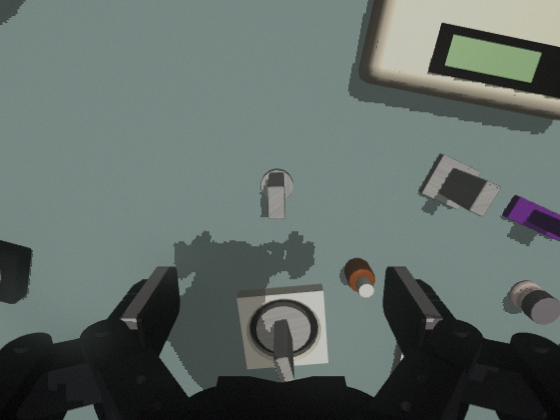

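The disc probe sits centred in its recess (286,328). The button head is at (276,184) and its coupling top at (275,203), aligned with the jaws.

Run:
```python
from h import *
import pickle
wp=pickle.load(open("w3.p","rb")); R=wp[0]
print(cast("wrist",(275.5,203),.07,wp),cast("wrist",(276.5,184),.01,wp))
print("tool z",R[:,2].round(4),"rotvec to vertical deg",np.degrees(np.cross(R[:,2],[0,0,-1])).round(2))
```

```text
[[0.61880564 0.28512382]] [[0.62061155 0.28503693]]
tool z [ 0.0173 -0.0011 -0.9998] rotvec to vertical deg [0.06 0.99 0.  ]
```

```bash
python3 -m handwheel '[-0.7,0.4,-4,0,1,0,1, -0.7,0.4,-8,0,1,0,1, -0.7,0.4,-12,0,1,0,1, -0.7,0.4,-16.4,0,1,0,1, -0.7,0.4,-16.4,0,1,0,1, -0.7,0.4,-16.4,0,1,0,0.5, -0.7,0.4,-16.4,0,1,0,0, -0.7,0.4,-16.4,0,1,0,0]' 60
python3 -m handwheel '[0,0,0,0,0,0,0, 0,0,0,0,0,0,0, 0,0,0,0,0,0,0, 0,0,0,0,0,0,0, 0,0,0,0,0,0,0, 0,0,0,0,0,0,0]'
```

```text
t: 7.7
eef_pos: [0.6201, 0.2866, 0.0405]
tool_rot: [-0.001, 0.998, 0.065, 0.002]
contact_force: [-0.6, 0.1, -0.0]
gripper_width: 0.607
t: 8.2
eef_pos: [0.6213, 0.2871, 0.0424]
tool_rot: [-0.001, 0.998, 0.065, 0.003]
contact_force: [-1.1, -1.0, 7.2]
gripper_width: 0.149
```

```bash
python3 -m handwheel '[0,0,4,0,0,0,0, 0,0,8,0,0,0,0, 0,0,12,0,0,0,0, 0,0,12,0,0,0,0, 0.4,-40,12,0,0,0,0, 0.4,-40,12,0,0,0,0, 0.4,-40,12,0,0,0,0, 0.4,-40,12,0,0,0,0]'
```

```text
t: 8.87
eef_pos: [0.6226, 0.1187, 0.1624]
tool_rot: [-0.001, 0.998, 0.065, 0.003]
contact_force: [1.3, 0.1, -1.1]
gripper_width: 0.153
```

```bash
python3 -m handwheel '[0.3,-23.2,0,0,0,0,0, 0.3,-23.2,0,0,0,0,0, 0.3,-23.2,0,0,0,0,0, 0.3,-23.2,0,0,0,0,0, 0.3,-23.2,0,0,0,0,0, 0.3,-23.2,0,0,0,0,0, 0.3,-23.2,-5,0,0,0,0, 0.3,-23.2,-5,0,0,0,0]'
python3 -m handwheel '[0,0,0,0,0,0,0,0,0,0,0,0,0,0]'
python3 - <<'E'
from h import *
import pickle
im,wp=wpic("pics/w4.png"); pickle.dump(wp,open("w4.p","wb")); R=wp[0]; h=wp[1][2]-.0424+.01
print(wp[1].round(4),yaw(R),"level",np.degrees(np.cross(R[:,2],[0,0,-1])).round(2), proj("wrist",[[.6255,-.1133,.015],[*wp[1][:2],h]],wp))
E
```

```text
t: 9.53
eef_pos: [0.6227, -0.1166, 0.1084]
tool_rot: [-0.001, 0.998, 0.062, 0.001]
contact_force: [-2.5, 1.8, -3.0]
gripper_width: 0.15
t: 9.7
eef_pos: [0.6217, -0.116, 0.1077]
tool_rot: [-0.001, 0.998, 0.063, -0.001]
contact_force: [-0.6, 0.3, -0.7]
gripper_width: 0.155
[ 0.6217 -0.116   0.1077] 97.19305888664465 level [-0.11 -0.11 -0.  ] [[279.28473719 200.64561051]
 [282.70634207 240.69095054]]
```

View pics/w4.png

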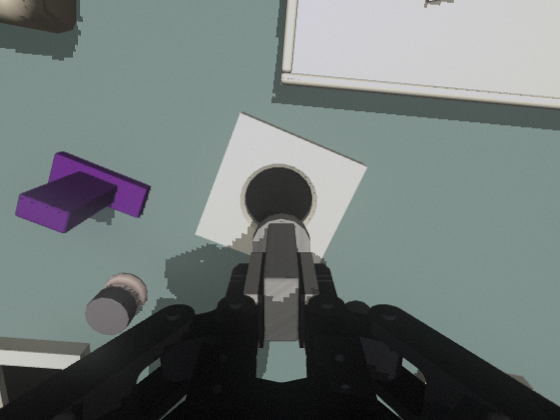

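The button head is centred at (281,242), and the recess at (280,199) agrees with the computed dock position. Lowering.

```bash
python3 -m handwheel '[0.4,0.25,-2,0,0,0,0, 0.4,0.25,-4,0,0,0,0, 0.4,0.25,-6,0,0,0,0, 0.4,0.25,-6.2,0,0,0,0, 0.4,0.25,-6.2,0,0,0,0, 0.4,0.25,-6.2,0,0,0,0, 0.4,0.25,-6.2,0,0,0,0]'
```

```text
t: 10.33
eef_pos: [0.6277, -0.1128, 0.0483]
tool_rot: [-0.001, 0.998, 0.063, 0.001]
contact_force: [0.1, 0.7, -1.0]
gripper_width: 0.153
```

Then open, rise, and go on to the square probe at (0.641, 0.114), coupling at −13°.

```bash
python3 -m handwheel '[-0.15,0,-0.2,0,0,0,0, -0.15,0,-0.2,0,0,0,0, -0.15,0,-0.2,0,0,0,0.3, -0.15,0,-0.2,0,0,0,0.6, -0.15,0,-0.2,0,0,0,0.8, -0.15,0,-0.2,0,0,0,0.8, -0.15,0,-0.2,0,0,0,0.8, -0.15,0,-0.2,0,0,0,0.8]'
python3 -m handwheel '[0,0,4,0,0,0,0.8, 0,0,8,0,0,0,0.8, 0,0,12,0,0,0,1, 1.4,22.7,15.6,0,0,-20,1, 1.4,22.7,15.6,0,0,-20,1, 1.4,22.7,15.6,0,0,-20,1, 1.4,22.7,15.6,0,0,-20,1, 1.4,22.7,15.6,0,0,-20,1]'
```

```text
t: 11.0
eef_pos: [0.6261, -0.1128, 0.0463]
tool_rot: [-0.001, 0.998, 0.063, 0.001]
contact_force: [-0.3, 0.2, -0.5]
gripper_width: 0.802
t: 11.67
eef_pos: [0.6386, 0.0944, 0.1995]
tool_rot: [-0.001, 0.994, -0.111, 0.002]
contact_force: [0.8, 0.1, -0.3]
gripper_width: 0.997
```

```bash
python3 -m handwheel '[0.3,2,0,0,0,0,1, 0.3,2,0,0,0,0,1, 0.3,2,0,0,0,0,1]'
python3 - <<'E'
from h import *
import pickle
im,wp=wpic("pics/w5.png"); pickle.dump(wp,open("w5.p","wb")); R=wp[0]
print(wp[1].round(4),yaw(R),"level",np.degrees(np.cross(R[:,2],[0,0,-1])).round(2), proj("wrist",[[.6412,.114,.07],[.6412,.114,.01]],wp))
E
```

```text
t: 11.92
eef_pos: [0.6413, 0.1168, 0.1994]
tool_rot: [-0.001, 0.994, -0.109, 0.002]
contact_force: [-0.7, -0.9, -0.2]
gripper_width: 1.002
[0.6413 0.1168 0.1994] 77.43961173810118 level [-0.07  0.19  0.  ] [[285.34319778 191.98332746]
 [284.6786721  175.55736806]]
```

View pics/w5.png

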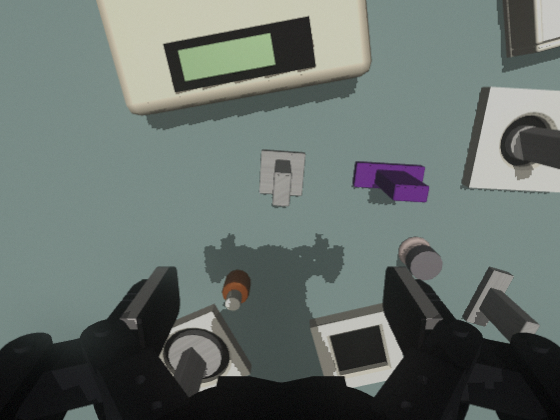

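The button probe is in its recess, seen from the side at (528,140). The square head spans about (260..304, 151..195) with its coupling top at (282,189), nearly in line with the jaws.

Run:
```python
from h import *
import pickle
wp=pickle.load(open("w5.p","rb"))
im=cv2.imread("pics/w5.png"); hsv=cv2.cvtColor(im,cv2.COLOR_BGR2HSV)
m=cv2.inRange(hsv[145:215,250:315],(0,0,0),(180,25,255)); cs,_=cv2.findContours(m,0,cv2.CHAIN_APPROX_NONE)
c=max(cs,key=cv2.contourArea)[:,0]+[250,145]
e=c[(c[:,1]<187)]; w=cast("wrist",e,.01,wp); print("head",rect(w))
print("coupling",cast("wrist",(282,189),.07,wp),"head c",cast("wrist",(282,173),.01,wp))
d=cv2.inRange(hsv[:,:,2],0,40)  # square dock recess check
```

```text
head (array([0.6481, 0.1153]), array([42.9, 36.4]), 73.9)
coupling [[0.64419301 0.11607857]] head c [[0.644214   0.11597522]]
```

```bash
python3 -m handwheel '[0.25,-0.1,-4,0,0,-3,1, 0.25,-0.1,-8,0,0,-3,1, 0.25,-0.1,-12,0,0,-3,1, 0.25,-0.1,-16.2,0,0,-3,0.9, 0.25,-0.1,-16.2,0,0,-3,0.8, 0.25,-0.1,-16.2,0,0,-3,0.5, 0.25,-0.1,-16.2,0,0,-3,0, 0.25,-0.1,-16.2,0,0,-3,0]' 60
python3 -m handwheel '[0,0,0,0,0,0,0, 0,0,0,0,0,0,0, 0,0,0,0,0,0,0, 0,0,0,0,0,0,0, 0,0,0,0,0,0,0, 0,0,0,0,0,0,0]'
```

```text
t: 12.63
eef_pos: [0.6464, 0.113, 0.0406]
tool_rot: [-0.001, 0.99, -0.138, 0.004]
contact_force: [-0.2, -0.7, 0.5]
gripper_width: 0.384
t: 13.13
eef_pos: [0.6488, 0.1134, 0.0439]
tool_rot: [-0.002, 0.99, -0.138, 0.007]
contact_force: [-1.2, -0.1, 8.5]
gripper_width: 0.152
```

```bash
python3 -m handwheel '[0,0,4,0,0.4,0,0, 0,0,8,0,0.7,0,0, 0,0,12,0,0.7,0,0, -21.7,-3.8,12,0,0.7,18,0, -21.7,-3.8,12,0,0.7,18,0, -21.7,-3.8,12,0,0.7,18,0, -21.7,-3.8,12,0,0.7,18,0, -21.7,-3.8,12,0,0.7,18,0]'
python3 -m handwheel '[-2,-0.4,-5,0,0,0,0, -2,-0.4,-5,0,0,0,0, -2,-0.4,-5,0,0,0,0, -2,-0.4,-5,0,0,0,0]'
python3 - <<'E'
from h import *
import pickle
im,wp=wpic("pics/w6.png"); pickle.dump(wp,open("w6.p","wb")); R=wp[0]; h=wp[1][2]-.0439+.01
print(wp[1].round(4),yaw(R),"level",np.degrees(np.cross(R[:,2],[0,0,-1])).round(2), proj("wrist",[[.4273,.0752,.015],[*wp[1][:2],h]],wp))
E
```

```text
t: 13.8
eef_pos: [0.4417, 0.0769, 0.1645]
tool_rot: [-0.002, 1.0, 0.019, 0.001]
contact_force: [0.4, 1.0, 0.1]
gripper_width: 0.15
t: 14.13
eef_pos: [0.4221, 0.073, 0.1152]
tool_rot: [-0.002, 1.0, 0.019, 0.001]
contact_force: [0.4, 0.1, -0.8]
gripper_width: 0.149
[0.4221 0.073  0.1152] 92.19643451189505 level [-0.21  0.15  0.  ] [[279.7218217  196.62838107]
 [282.68496561 239.71398655]]
```

View pics/w6.png

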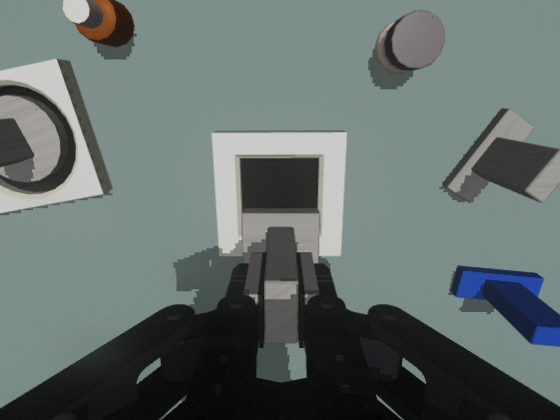

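The square head's front edge lies at row 209, columns 243–319. It is parallel to the recess (columns 240–321), with about 4 cm still to go down.

Run:
```python
from h import *
import pickle
wp=pickle.load(open("w6.p","rb"))
for h in (.076,.081,.086): print(h,cast("wrist",[(243,209),(319,209)],h,wp).round(4).tolist())
print(cast("wrist",[(213,132),(346,131)],.015,wp).round(4).tolist())
```

```text
0.076 [[0.4371, 0.0952], [0.4387, 0.0539]]
0.081 [[0.4387, 0.0946], [0.4403, 0.0545]]
0.086 [[0.4404, 0.0941], [0.4419, 0.0551]]
[[0.4712, 0.1223], [0.4754, 0.032]]
```

```bash
python3 -m handwheel '[1,0.15,-2,0,0,0,0, 1,0.15,-4,0,0,0,0, 1,0.15,-6,0,0,0,0, 1,0.15,-6.7,0,0,0,0, 1,0.15,-6.7,0,0,0,0, 1,0.15,-6.7,0,0,0,0, 1,0.15,-6.7,0,0,0,0]'
```

```text
t: 14.77
eef_pos: [0.4348, 0.0753, 0.0496]
tool_rot: [-0.002, 1.0, 0.019, 0.003]
contact_force: [0.2, 0.0, -2.1]
gripper_width: 0.15
```

```bash
python3 -m handwheel '[-0.3,0,-0.2,0,0,0,0, -0.3,0,-0.2,0,0,0,0, -0.3,0,-0.2,0,0,0,0.3, -0.3,0,-0.2,0,0,0,0.6, -0.3,0,-0.2,0,0,0,0.8, -0.3,0,-0.2,0,0,0,0.8, -0.3,0,-0.2,0,0,0,0.8, -0.3,0,-0.2,0,0,0,0.8]'
python3 -m handwheel '[0,0,4,0,0,0,0.8, 0,0,8,0,0,0,0.8, 0,0,12,0,0,0,1, 2.8,-14.8,15.6,0,0,-32,1, 2.8,-14.8,15.6,0,0,-32,1, 2.8,-14.8,15.6,0,0,-32,1, 2.8,-14.8,15.6,0,0,-32,1, 2.8,-14.8,15.6,0,0,-32,1]'
python3 -m handwheel '[0,0,0,0,0,0,1,0,0,0,0,0,0,1]'
python3 - <<'E'
from h import *
import pickle
im,wp=wpic("pics/w7.png"); pickle.dump(wp,open("w7.p","wb")); R=wp[0]
print(wp[1].round(4),yaw(R),"level",np.degrees(np.cross(R[:,2],[0,0,-1])).round(2), proj("wrist",[[.460,-.0725,.07],[.460,-.0725,.01]],wp))
E
```

```text
t: 15.43
eef_pos: [0.4318, 0.0753, 0.0476]
tool_rot: [-0.002, 1.0, 0.019, 0.003]
contact_force: [0.4, 0.4, 1.0]
gripper_width: 0.801
t: 16.1
eef_pos: [0.461, -0.0795, 0.2052]
tool_rot: [-0.001, 0.964, -0.265, 0.006]
contact_force: [0.1, 0.1, 0.1]
gripper_width: 0.999
t: 16.27
eef_pos: [0.4609, -0.0803, 0.2053]
tool_rot: [-0.0, 0.964, -0.265, 0.006]
contact_force: [-0.0, -0.0, 0.0]
gripper_width: 1.003
[ 0.4609 -0.0803  0.2053] 59.306024834258906 level [0.12 0.65 0.  ] [[274.28979909 197.44283986]
 [275.5839046  180.94942707]]
```

View pics/w7.png

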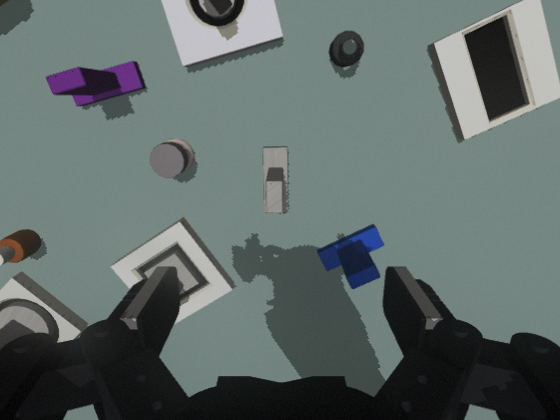

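The bar probe is at (275,180), exactly where predicted and in line with the jaws. The square probe is seated at (178,270), and blue is clear at (350,255).

```bash
python3 -m handwheel '[-0.2,0.85,-4,0,0.6,0,0.5, -0.2,0.85,-8,0,0.6,0,0.5, -0.2,0.85,-12,0,0.6,0,0.5, -0.2,0.85,-16.6,0,0.6,0,0.5, -0.2,0.85,-16.6,0,0.6,0,0.5, -0.2,0.85,-16.6,0,0.6,0,0.5, -0.2,0.85,-16.6,0,0.6,0,0.4, -0.2,0.85,-16.6,0,0.6,0,0]' 60
python3 -m handwheel '[0,0,0,0,0,0,0, 0,0,0,0,0,0,0, 0,0,0,0,0,0,0, 0,0,0,0,0,0,0, 0,0,0,0,0,0,0, 0,0,0,0,0,0,0]'
```

```text
t: 16.98
eef_pos: [0.4606, -0.0705, 0.0414]
tool_rot: [0.0, 0.965, -0.263, 0.002]
contact_force: [-0.0, 0.1, 0.8]
gripper_width: 0.276
t: 17.48
eef_pos: [0.4614, -0.0707, 0.0424]
tool_rot: [0.0, 0.965, -0.263, 0.003]
contact_force: [-2.3, 0.5, 8.3]
gripper_width: 0.153
```

```bash
python3 -m handwheel '[0,0,4,0,0,0,0, 0,0,8,0,0,0,0, 0,0,12,0,0,0,0, -1.5,-22.6,12,0,0,25,0, -1.5,-22.6,12,0,0,25,0, -1.5,-22.6,12,0,0,25,0, -1.5,-22.6,12,0,0,25,0, -1.5,-22.6,12,0,0,25,0]'
python3 -m handwheel '[-0.3,-3.3,-2,0,0,0,0, -0.3,-3.3,-5,0,0,0,0, -0.3,-3.3,-5,0,0,0,0, -0.3,-3.3,-5,0,0,0,0]'
python3 - <<'E'
from h import *
import pickle
im,wp=wpic("pics/w8.png"); pickle.dump(wp,open("w8.p","wb")); R=wp[0]; h=wp[1][2]-.0424+.01
print(wp[1].round(4),yaw(R),"level",np.degrees(np.cross(R[:,2],[0,0,-1])).round(2), proj("wrist",[[.4465,-.2971,.015],[*wp[1][:2],h]],wp))
E
```

```text
t: 18.15
eef_pos: [0.4489, -0.2567, 0.1627]
tool_rot: [-0.001, 0.999, -0.045, 0.003]
contact_force: [1.8, -0.1, -1.5]
gripper_width: 0.153
t: 18.48
eef_pos: [0.4445, -0.2891, 0.1116]
tool_rot: [-0.002, 0.999, -0.045, 0.001]
contact_force: [1.0, 0.8, -0.7]
gripper_width: 0.149
[ 0.4445 -0.2891  0.1116] 84.84308627414653 level [-0.19  0.18  0.  ] [[293.30224138 201.33543169]
 [282.51518655 240.64108532]]
```

View pics/w8.png

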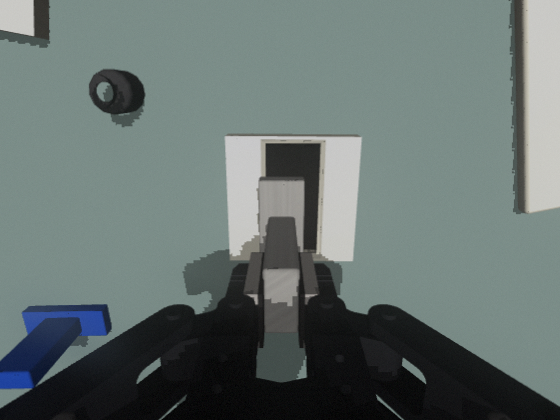

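The bar head's front edge is at (282,178), parallel to the recess, whose columns run 263–323. It needs to move across by about 8 mm.

Run:
```python
from h import *
import pickle
wp=pickle.load(open("w8.p","rb")); x=wp[0][:,0]
for h in (.074,.079): 
    e=cast("wrist",[(259,178),(305,178)],h,wp); print(h,e.round(4).tolist(),"centre",(e.mean(0)-.033*x[:2]).round(4))
e=cast("wrist",[(226,136),(361,137)],.015,wp); print("dock",(e.mean(0)-.046*np.array([np.cos(np.radians(5.5)),-np.sin(np.radians(5.5))])).round(4))
```

```text
0.074 [[0.4788, -0.2798], [0.4766, -0.3039]] centre [ 0.4449 -0.2889]
0.079 [[0.4799, -0.2803], [0.4778, -0.3036]] centre [ 0.446 -0.289]
dock [ 0.4461 -0.2965]
```

```bash
python3 -m handwheel '[0.1,-0.8,0,0,0,0,0, 0.1,-0.8,-2,0,0,0,0, 0.1,-0.8,-4,0,0,0,0, 0.1,-0.8,-6,0,0,0,0, 0.1,-0.8,-6.5,0,0,0,0, 0.1,-0.8,-6.5,0,0,0,0, 0.1,-0.8,-6.5,0,0,0,0, 0.1,-0.8,-6.5,0,0,0,0]'
```

```text
t: 19.2
eef_pos: [0.4481, -0.2973, 0.0492]
tool_rot: [-0.001, 0.999, -0.044, 0.004]
contact_force: [0.3, -0.0, -1.5]
gripper_width: 0.151
```

```bash
python3 -m handwheel '[-0.2,0,-0.25,0,0,0,0, -0.2,0,-0.25,0,0,0,0, -0.2,0,-0.25,0,0,0,0.3, -0.2,0,-0.25,0,0,0,0.6, -0.2,0,-0.25,0,0,0,0.8, -0.2,0,-0.25,0,0,0,0.8, -0.2,0,-0.25,0,0,0,0.8, -0.2,0,-0.25,0,0,0,0.8]'
python3 -m handwheel '[0,0,4,0,0,0,0.8, 0,0,8,0,0,0,0.8, 0,0,12,0,0,0,1, -10,-20,19,0,0,0,1, -20,-36,19,0,0,0,1, -20,-36,19,0,0,0,1, -20,-36,19,0,0,0,1, -20,-36,19,0,0,0,1]'
python3 -m handwheel '[-10,-18,0,0,0,0,1, -10,-18,0,0,0,0,1, -10,-18,0,0,0,0,1, -10,-18,0,0,0,0,1, -10,-18,0,0,0,0,1, -10,-18,0,0,0,0,1]'
python3 - <<'E'
from h import *
D=dict(disc=(145,237),button=(341,153),square=(240,255),bar=(441,246))
t=cv2.cvtColor(read_camera("top"),cv2.COLOR_RGB2BGR); s=cv2.cvtColor(read_camera("scene"),cv2.COLOR_RGB2BGR)
cv2.imwrite("pics/t9.png",t); cv2.imwrite("pics/s9.png",s)
W=dict(disc=(.460,.257),button=(.6255,-.1133),square=(.4273,.0752),bar=(.4465,-.2971))
o=[[],[]]
for k,(x,y) in W.items():
    for i,(n,im) in enumerate((("top",t),("scene",s))):
        u,v=np.int32(proj(n,[x,y,.02],None)[0]); print(k,n,u,v)
        o[i].append(cv2.resize(im[v-33:v+33,u-33:u+33],(198,198),interpolation=cv2.INTER_CUBIC))
cv2.imwrite("pics/m9.png",np.vstack([np.hstack(o[0]),np.hstack(o[1])]))
E
```

```text
t: 19.87
eef_pos: [0.4461, -0.2973, 0.0467]
tool_rot: [-0.001, 0.999, -0.044, 0.004]
contact_force: [-0.9, -0.0, -0.5]
gripper_width: 0.8
t: 20.53
eef_pos: [0.3464, -0.4778, 0.2052]
tool_rot: [-0.001, 0.999, -0.044, 0.004]
contact_force: [0.7, -0.3, -0.3]
gripper_width: 0.997
t: 21.03
eef_pos: [0.2375, -0.6649, 0.2047]
tool_rot: [0.002, 0.999, -0.049, 0.002]
contact_force: [-1.6, 0.6, -0.6]
gripper_width: 0.999
disc top 142 234
disc scene 425 270
button top 340 150
button scene 206 245
square top 239 253
square scene 343 212
bar top 442 244
bar scene 188 144
```

View pics/m9.png

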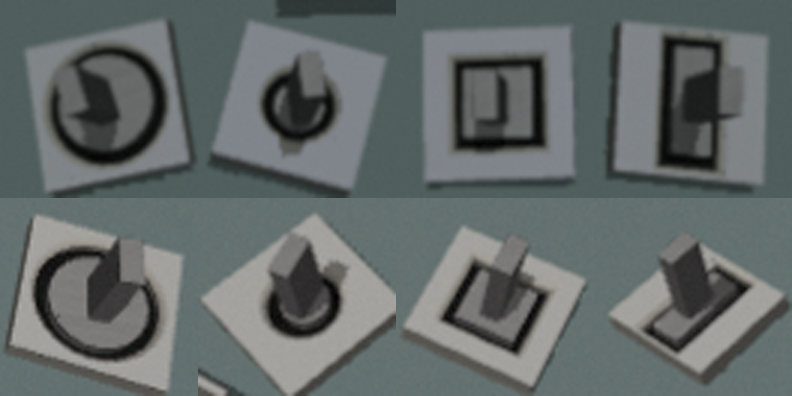

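View pics/t9.png

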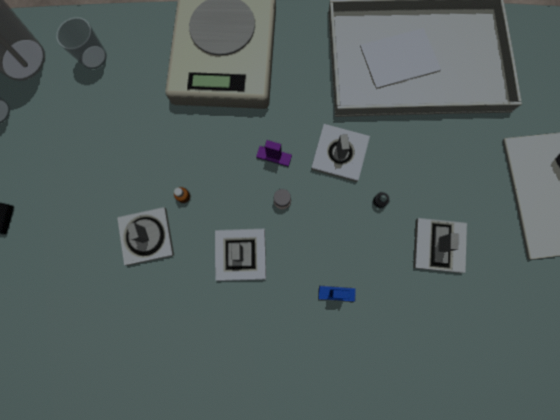

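All four heads lie flat in their recesses with a dark ring all round. The vial is still at (181,194) and the jar at (282,198), and the gripper is clear. Handing in.

```bash
python3 -c "
from station import *
print(hand_in())"
```

```text
the job is handed in; nothing more can be done
None
```

All four probes are back in their own docks and released, and the job was handed in at about t = 21 s of the 120 s allowed.

- **Seating:** The last top and scene pictures show each head upright and down in its recess, with dark liner visible all round. The square and bar heads are lined up with the recess sides. I judged this by eye and did not measure the final positions of the probes.
- **Vial, jar and look-alikes:** The vial and jar are at the same pixels as at the start. I left the blue and purple look-alikes alone.
- **Forces:** The highest force in the readings at the end of each call was about 9 N.
- **Disagreements:** The arm often stopped 2–5 mm from its commanded pose. I gripped the square probe about 5 mm off its centre and corrected for that when placing it.

I viewed 13 pictures of the 14 allowed.

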